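# Clamp a bearing housing in the quick-release vise

## Task

Clamp the bearing housing in the quick-release vise: press the lever down and, keeping it down, slide the moving jaw up to the housing so that the housing goes square against the fixed jaw, then let the lever spring back so the half nut catches the threaded bar, and turn the crank until the housing is held firmly. The housing is thin-walled, so stop soon after the crank goes stiff and do not squeeze it hard; leave the other parts and tools on the bench where they are.

Things in the scene. Friction and masses are not known exactly. Their poses are not given: they have to be found in the camera images.
- vise: Aluminium vise bolted to the bench, bed 150 x 270 mm with a threaded bar in its slot. Origin: on the bench, mid-width. y runs along the bed from the crank end (-y; bed ends at -145 mm) to the fixed jaw (104 wide, y +80 to +112, top at 100 mm); x across, z up. The ways on which the housing stands and slides are 40 mm above the bench.
- fixed_face (a point): Middle of the fixed jaw's clamping face, 65 mm above the bench, at y = +80 mm in the vise's frame; axes as the vise.
- carriage (a joint): Place of the sliding screw block along the bed, m, 0 to 0.085, growing to the fixed jaw. Block: 84 wide, 40 long (vise y -138 to -98 mm at 0), top 108 mm above the bench; it carries lever, screw, moving jaw and crank. At rest its half nut is caught on the bar (4 mm pitch) and locks it; with the lever down it slides with about 4 N of friction.
- lever (a joint): Angle of the steel quick-release lever on the block: 0 at rest, 0.20 rad fully down. 10 N at its cup starts it, 13.5 N reaches the stop. Above 0.10 the nut is clear. Let go, it springs back and the nut drops into a thread valley, shifting the jaw up to 2 mm; reading 0.03 to 0.08 it rides on a crest and drops in, block up to 4 mm back, once you crank.
- lever_cup (a point): Middle of the top face of the lever's thumb cup: a plate 36 mm across (vise x), 40 mm clear along the bed between two upturned lips 10 mm high (at its -y and +y ends). It overhangs the block on its -x side, 120 mm above the bench at rest, 55 mm from the pivot; pressing takes it down 11 mm. Fingertips pressed into it can slide the block.
- jaw: Moving jaw: steel-faced plate 104 wide, 28 mm thick, from 42 to 100 mm above the bench. Origin: middle of its clamping face, which looks to +y, 65 mm above the bench; axes as the vise. The clamp screw carries it in the block: its y in the vise's frame is -50 mm + carriage + 1.273 mm per rad of crank.
- crank (a joint): Angle of the screw's crank, rad, -9.4 to 11.7. 0: grip straight above the screw; growing tightens (clockwise seen from the crank end; at +1.57 the grip is on the +x side). 8 mm of jaw a turn. Turning free takes 8 N at the grip, against the work about 3.5 N more per 100 N at the jaws, reached some 0.5 rad after the seated housing is met. Stays as left.
- crank_grip_mid (a point): Middle of the black crank grip: a cylinder 20 mm thick, 62 mm long, parallel to the vise's y, spinning freely on its pin. It circles at 36 mm radius about the screw axis (vise x = 0, 85 mm above the bench), 193 mm behind (-y of) the jaw's face; the crank arm is 36 mm nearer the block. The point's axes spin with the grip.
- housing: The work: loose thin-walled aluminium bearing housing, 64 mm across (x), 60 mm along the bed (y, the clamped width), 50 high, a bearing in its bore, about 0.4 kg. It stands on the ways some 6 to 16 mm short of the fixed jaw, a little askew. Origin: middle of its underside; seated, at vise y = +50 mm. 40 N at the jaws holds it, over 240 N spoils the bore.
- black_roller: Bystander: black rubber roller standing on end, 40 mm across, 87 mm high. Origin under its middle.
- red_roller: Bystander: red roller standing on end, 46 mm across, 70 mm high. Origin under its middle.
- spare_bearing: Bystander: steel ball bearing lying flat, 47 mm across, 14 mm high. Origin under its middle.
- spanner: Bystander: steel spanner lying on the bench, 170 mm long. Origin under its middle, its length along its x.
- screwdriver: Bystander: screwdriver lying on the bench, 190 mm long. Origin under its middle, its length along its x.
- oil_bottle: Bystander: small white oil bottle with a black cap, 48 mm across, 115 mm high. Origin under its middle.
- star_knob: Bystander: black star-grip clamping knob standing on its stem, 48 mm across, 30 mm high. Origin under its middle.
There are look-alikes about, which are no part of the job. What is meant by the housing is not green, and is the smaller of those in its own colour.

How it is judged:
On the way, in this order (a step that is already met when the one before it is completed fails the run):
1. the lever is pressed down (value of joint lever above 0.1 rad), for 0.1 s.
2. with the lever held down, the moving jaw has been slid up to the housing, within 10 mm of where it clamps (value of joint lever above 0.1 rad and y of jaw in the frame of vise above 0.01 m), for 0.1 s.
3. the lever is let go and has sprung back, the half nut caught on the bar (value of joint lever below 0.025 rad), for 0.2 s.
4. the housing is screwed tight: at least 40 N at the jaw, the lever back (contact force between jaw and housing above 40 N and value of joint lever below 0.025 rad), for 0.3 s.
At the end, for the whole second after the job is handed in: The housing stands upright on the ways, square to the jaws within 0.05 rad, within 3 mm of the fixed jaw and 25 mm of the jaws' middle, at rest, gripped with 40 to 240 N; the lever is back up (below 0.025 rad) and the crank at rest (all of step 4 and contact force between jaw and housing below 240 N and y of housing in the frame of vise between 0.047 and 0.053 m and z of housing in the frame of vise between 0.036 and 0.044 m and x of housing in the frame of vise between -0.025 and 0.025 m and angle between the y axis of housing and the y axis of vise, either way round below 0.05 rad and angle between housing's own z axis and vertical below 0.05 rad and linear speed of housing below 0.01 m/s and velocity of joint crank between -0.05 and 0.05 rad/s); the robot touches nothing.
It fails at once if the moving jaw presses the housing with more than 240 N (contact force between jaw and housing above 240 N).
It fails at once if a bystander is moved more than 30 mm (distance of any of black_roller, red_roller, spare_bearing, spanner, screwdriver, oil_bottle, star_knob from where it was at the start of the episode above 0.03 m).
It also fails if it takes over 72 s, if anything falls off the work surface, if the arm or the gripper's body presses on something with over 40 N, if the wrist force passes 120 N, or if a joint passes its speed limit or range.

## Robot

A 6-joint arm with a two-finger parallel gripper is mounted at the origin on the work surface. World frame = base frame: x ahead of the robot, y to its left, z up, the work surface at z = 0. Lengths are in m, angles in rad, forces in N, time in s.
With the tool pointing down it reaches from about 0.325 to 0.9 m from the base axis. Payload 6.1 kg.
Tool frame: the origin (TCP) lies midway between the tips of the shut fingers; the grasp point (between the pads) lies 19 mm behind it (ctrl.hold_point_z is the distance from the TCP to the grasp point, in m); z points along the fingers, y is the direction in which the jaws open and shut (so a half turn about z gives the same grasp; the last joint's range is limited). The gripper opens to 87 mm and grips with 3 to 60 N. Pads are 19 mm wide; open, the fingers measure 117 mm over their backs; the gripper's body (75 mm by 190 mm) begins 51 mm behind the grasp point.
Start: joints at [1.043, 0.22, 1.526, -0, 1.395, -0.126], TCP at [0.244, 0.575, 0.223] pointing down, gripper open.
Joint ranges: [-2.98, 2.98], [-0.91, 2.08], [0.09, 2.57], [-1.24, 4.39], [0.2, 2.65], [-2.68, 2.68]. Speed limits (rad/s): [2.57, 2.57, 3.01, 3.14, 3.14, 3.14].

## Interface

Orientations are given as a 3x3 rotation matrix whose columns are the frame's x, y, z axes.
In Python, from cell import ctrl gives the robot as it stands.
- The arm moves only by the tool play_rows, never from a script. Its argument "moves" is a list of rows, each a list of 3 entries, a list of its own where there are three numbers: the shift along the tool's x, y, z as a fraction of full scale, then the turn, a rotation vector about the tool's x, y, z as a fraction of full scale, then the closure in counts, from 0 (fully open) to 255 (shut). A call has 1 to 12 rows; each row is the pose to reach, as a shift and turn from the pose commanded when the call began, along the tool's axes at that moment; what a row does not reach only later rows make up. Full scale, the value 1, is 0.5 m for a shift and 2 rad for a turn. A row lasts 1/10 s, in which the tool goes at most 50 mm and 8.59 degrees, less where a joint would pass 70% of its speed; a pose out of reach is approached as far as the arm can. A call with a number of a shift or a turn outside -1 to 1 is refused whole. A call with a gripper value outside its range is refused whole. The fingers move at their own pace and stop on an object; the grip force is fixed at half the most. Time passes only in rows, so rows that repeat a pose let the fingers close. It gives the time, the measured TCP pose, the force and the opening at its end, in the units of the state.
- ctrl.get_obs(): the state, without advancing time (a new reading comes with each control period).
- ctrl.grab_frame(name): name is "scene" or "top"; returns a dict with "image" (420x560x3 uint8, blue, green, red), "range_z" (420x560 float32, m along the optical axis (not along the pixel's ray), 0 where there is no reading), "fovy" (degrees; the focal length in pixels is half the picture's height over the tangent of half this angle, whatever the lens; pixels are square), "cx", "cy" (the principal point, pixels), "world_from_camera" (4x4, takes a point from camera to world coordinates). Camera axes: x right, y down, z forward; pixel columns grow to the right and rows downward; lengths in m; the calibration is good to about 2 mm. A picture is of the moment at which its call begins.
- ctrl.finish_job(): hands the job in, once; it reports no verdict.
The state is a dict: "time_s": time; "q": joint angles; "joint_velocities": joint speeds; "joint_efforts": joint torques, N m; "eef_pos": TCP position; "tool_rot": TCP orientation; "wrist_force": force on the tool from outside, world axes, zero at the start; "wrist_torque": the same for the moment, N m; "gripper_width": finger opening in m.
Only numpy, scipy, OpenCV 4.12 (cv2) and the standard library are available. Lean on these libraries where they do the work, as an engineer would, in place of code of your own. Each camera call takes 0.05 s, during which the arm holds its last target. There are 200 camera calls.

## Working session

There is one attempt and no reset: what is moved stays moved. The work goes in short steps, Python scripts to look and compute and a tool call to move; the robot and the scene stay as the last step left them, time stands still between calls to the robot, and variables do not carry over. Pictures are saved under pics/ and viewed, about 8 in all and at most 12, crops included, and the job is handed in when it is done.

Besides the shell and the picture viewer there is one more tool, called after "Emit:" by a JSON object that holds its "fn" and its "kwargs", one argument or row to a line. play_rows: Moves the arm, as the interface text tells. Its arguments: {"type":"object","properties":{"moves":{"type":"array","items":{"type":"array"}}},"required":["moves"]}

```bash
mkdir -p pics; ls
cat > h.py <<'E'
import numpy as np, cv2
from cell import ctrl
def grab(n):
    f=ctrl.grab_frame(n); np.savez(f'{n}.npz',**f); return f
def load(n): return dict(np.load(f'{n}.npz'))
def foc(f): return f['image'].shape[0]/2/np.tan(np.radians(float(f['fovy']))/2)
def cloud(f):
    F=foc(f);h,w=f['range_z'].shape;u,v=np.meshgrid(np.arange(w),np.arange(h));z=f['range_z']
    p=np.stack([(u-f['cx'])/F*z,(v-f['cy'])/F*z,z],-1);T=f['world_from_camera']
    return p@T[:3,:3].T+T[:3,3]
def proj(f,P):
    T=np.linalg.inv(f['world_from_camera']);c=np.atleast_2d(P)@T[:3,:3].T+T[:3,3]
    return c[:,:2]/c[:,2:]*foc(f)+[float(f['cx']),float(f['cy'])]
E
python3 - <<'E'
from h import *
for n in('scene','top'):
    f=grab(n);cv2.imwrite(f'pics/{n}0.png',f['image']);print(n,f['world_from_camera'].round(3).tolist(),f['fovy'],f['cx'],f['cy'])
print(ctrl.get_obs(),ctrl.hold_point_z)
E
```

```text
pics
scene [[0.834, 0.3, -0.463, 1.069], [0.552, -0.429, 0.715, -0.621], [0.016, -0.852, -0.523, 0.674], [0.0, 0.0, 0.0, 1.0]] 50.054287606847794 275.06079449977756 207.88601887596263
top [[0.024, -0.985, 0.169, 0.418], [-0.999, -0.03, -0.031, 0.149], [0.036, -0.168, -0.985, 0.931], [0.0, 0.0, 0.0, 1.0]] 54.73810116890149 274.94674390757933 207.84085054716803
{'time_s': 0.1, 'q': array([ 1.04291641e+00,  2.21145297e-01,  1.52749612e+00,  1.79435228e-05,
        1.39470728e+00, -1.26110174e-01]), 'joint_velocities': array([ 3.58207445e-04, -1.16085848e-03, -2.89511532e-03, -3.62673447e-04,
       -2.87999481e-06,  1.45253175e-03]), 'joint_efforts': array([ 4.92772142e-04, -4.95944595e+01, -3.88519585e+01,  7.01585342e-02,
        5.15958387e-02, -2.00789555e-05]), 'eef_pos': array([0.24412433, 0.57474232, 0.22154818]), 'tool_rot': array([[-9.20369041e-01,  3.91049894e-01, -8.99784251e-04],
       [ 3.91050856e-01,  9.20367836e-01, -1.50810460e-03],
       [ 2.38388339e-04, -1.73987419e-03, -9.99998458e-01]]), 'wrist_force': array([ 0.51639146, -0.32990069, -0.33723343]), 'wrist_torque': array([-0.02009754,  0.01415727, -0.02729263]), 'gripper_width': 0.08700127781147737} 0.0187
```

View pics/scene0.png

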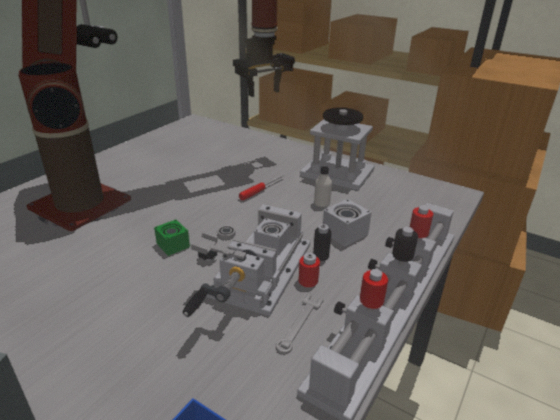

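View pics/top0.png

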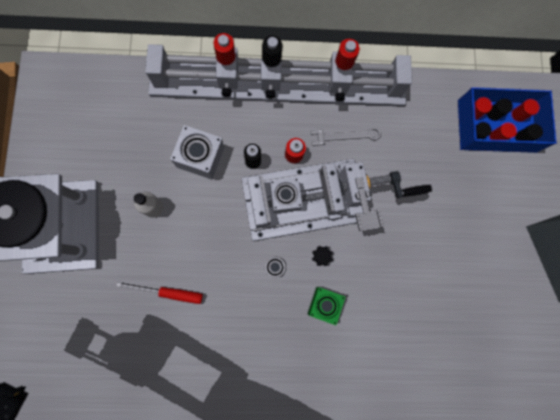

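The scene picture shows the vise at about (255,265), with its crank at (205,295). The top picture shows the fixed jaw at (260,200), the housing at (286,193), the lever cup at (368,218) and the crank grip at (415,190). Vise +y points left in the top picture.

Run:
```python
from h import *
f=load('top');C=cloud(f)
roi=np.zeros(C.shape[:2],bool);roi[150:250,235:440]=1
def rect(lo,hi,sub,name):
    m=np.zeros_like(roi);r,c,r2,c2=sub;m[r:r2,c:c2]=1
    m&=(C[...,2]>lo)&(C[...,2]<hi)
    p=C[m];n,l,st,ce=cv2.connectedComponentsWithStats(m.astype(np.uint8))
    k=1+np.argmax(st[1:,4]);p=C[l==k]
    print(name,len(p),p[:,2].mean().round(4),[np.round(x,4) for x in cv2.minAreaRect((p[:,:2]*1000).astype(np.float32))])
rect(.09,.108,(160,240,270,240)[:0] or (160,240,240,274),'fixed')
rect(.08,.098,(165,268,220,310),'housing')
rect(.09,.106,(155,318,225,352),'jaw')
rect(.10,.114,(155,335,240,375),'block')
rect(.114,.14,(195,350,240,390),'cup')
rect(.10,.15,(170,380,210,440),'grip')
rect(.03,.05,(150,235,250,380),'bed')
im=cv2.resize(f['image'][145:245,235:435],None,fx=4,fy=4,interpolation=cv2.INTER_CUBIC)
z=C[145:245,235:435,2];zz=cv2.applyColorMap((np.clip(z/0.14,0,1)*255).astype(np.uint8),cv2.COLORMAP_JET)
s=load('scene')['image'][195:325,170:320]
cv2.imwrite('pics/a.png',np.vstack([im[:300*1+100][:, :],])) 
out=np.vstack([im[:, :][:, :800],]);zz=cv2.resize(zz,(400,200),interpolation=0);ss=cv2.resize(s,(230,200))
out=np.vstack([out,np.hstack([zz,ss,np.zeros((200,170,3),np.uint8)])]);cv2.imwrite('pics/a.png',out)
```

```text
fixed 748 0.0998 [array([578.8611, 158.4909]), array([104.007 ,  32.0065]), np.float64(11.7017)]
housing 853 0.0866 [array([595.6298, 101.3725]), array([64.6008, 60.4412]), np.float64(8.1138)]
jaw 822 0.0994 [array([613.2318,  -8.6279]), array([103.643 ,  51.1888]), np.float64(11.7488)]
block 538 0.1071 [array([620.3663, -51.337 ]), array([86.6884, 46.6498]), np.float64(10.3787)]
cup 571 0.1214 [array([556.7084, -61.8439]), array([73.3677, 49.6704]), np.float64(11.7735)]
grip 2 0.1005 [array([ 633.4445, -136.3193]), array([2.0576, 0.    ]), np.float64(90.0017)]
bed 1181 0.0398 [array([563.4483,  63.6983]), array([ 48.2927, 238.1602]), np.float64(9.5117)]
```

View pics/a.png

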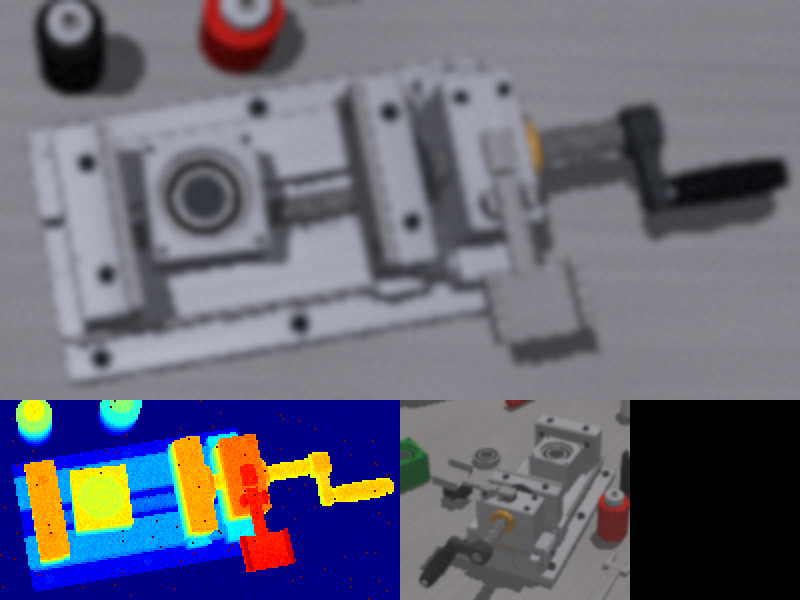

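The crop shows the block and lever plate (cup at about (545,310) in the crop) and the crank grip at (735,185). The fixed jaw fit matches its given size exactly: 104×32 mm, z 0.0998, turned 11.7°. Next I'll measure everything in the vise frame.

```bash
cat >> h.py <<'E'
a=np.radians(11.72);R=np.array([[np.cos(a),-np.sin(a)],[np.sin(a),np.cos(a)]]);O=np.array([.57886,.15849])-R@[0,.096]
def tov(P):
    Q=np.array(P,float).copy();Q[...,:2]=(Q[...,:2]-O)@R;return Q
def tow(P):
    Q=np.array(P,float).copy();Q[...,:2]=Q[...,:2]@R.T+O;return Q
E
python3 - <<'E'
from h import *
print('O',O)
for n in('top','scene'):
    V=tov(cloud(load(n))).reshape(-1,3)*1000
    def box(name,x,y,z):
        p=V[(V[:,0]>x[0])&(V[:,0]<x[1])&(V[:,1]>y[0])&(V[:,1]<y[1])&(V[:,2]>z[0])&(V[:,2]<z[1])]
        if len(p)>3: print(n,name,len(p),'min',np.percentile(p,2,0).round(1),'max',np.percentile(p,98,0).round(1),'med',np.median(p,0).round(1))
    box('cup',(-110,-44),(-170,-70),(112,150))
    box('lips',(-110,-44),(-170,-70),(125,150))
    box('block',(-60,60),(-150,-90),(104,111))
    box('jawtop',(-60,60),(-92,-30),(97,103))
    box('housing',(-60,60),(0,79),(82,96))
    box('fixed',(-70,70),(78,130),(97,103))
    box('grip',(-60,60),(-300,-205),(60,140))
    box('arm',(-60,60),(-215,-185),(60,140))
E
```

```text
O [0.59836039 0.06449141]
top cup 514 min [-102.5 -138.1  116.5] max [-47.6 -91.5 131.4] med [ -82.6 -115.8  120.3]
top lips 95 min [-101.7 -139.   125.3] max [-67.7 -91.3 132.2] med [ -85.4 -134.7  128.7]
top block 502 min [ -40.1 -134.5  104.3] max [ 39.8 -95.7 110.3] med [  10.4 -110.2  107.2]
top jawtop 613 min [-49.5 -78.7  97.3] max [ 48.4 -49.8 102.4] med [ -1.8 -63.3  99.8]
top housing 749 min [-27.    7.8  82.2] max [35.9 66.1 92.3] med [ 4.9 36.9 88. ]
top fixed 690 min [-49.2  80.6  97.3] max [ 49.4 111.1 102.5] med [-0.8 96.  99.9]
top grip 309 min [ -45.8 -272.1   86.2] max [   4.5 -205.6   98.6] med [ -36.1 -235.5   93.7]
top arm 274 min [ -44.  -213.6   79.9] max [  10.7 -186.9   99.6] med [ -11.9 -199.8   93.5]
scene cup 407 min [-103.8 -140.7  116.3] max [-48.1 -93.4 132.3] med [ -81.5 -116.4  121.7]
scene lips 106 min [-103.9 -141.   125.2] max [-68.5 -92.3 133.4] med [-87.1 -97.1 129.3]
scene block 392 min [ -39.7 -136.7  104.5] max [ 39.9 -98.8 110.7] med [  11.8 -124.7  108.4]
scene jawtop 421 min [-49.1 -81.4  97.6] max [ 48.6 -49.5 102.8] med [  2.6 -66.  101. ]
scene housing 552 min [-32.2   4.8  82.5] max [35.9 78.7 93.3] med [ 2.8 38.8 88.1]
scene fixed 309 min [-50.3  78.5  97.6] max [ 49.6 109.9 102.9] med [-1.00e-01  9.13e+01  1.01e+02]
scene grip 549 min [ -44.9 -275.2   77.6] max [  10.3 -205.7   99.1] med [ -30.1 -226.6   93. ]
scene arm 340 min [ -41.9 -213.4   76.5] max [  11.7 -187.3  100.3] med [  -5.4 -207.3   93.2]
```

```bash
cat >> h.py <<'E'
from scipy.spatial.transform import Rotation as Ro
RT=np.eye(3);RT[:2,:2]=R   # vise axes in world
# wanted tool: y along vise x, z down, x = y cross z
yv=RT[:,0];zt=np.array([0,0,-1.]);TOOL=np.stack([np.cross(yv,zt),yv,zt],1)
def go(vx,vy,z,o=None):
    "fractions from present pose to vise-frame target (m)"
    o=o or ctrl.get_obs();p=tow([vx,vy,z]);T=o['tool_rot']
    s=T.T@(p-o['eef_pos'])/.5;w=Ro.from_matrix(T.T@TOOL).as_rotvec()/2
    print('shift',s.round(4),'turn',w.round(4))
def st():
    o=ctrl.get_obs();print('t',o['time_s'],'tcp vise',(tov(o['eef_pos'])*1000).round(1),'F vise',(RT.T@o['wrist_force']).round(1),'w',round(o['gripper_width'],4))
E
python3 - <<'E'
from h import *
st();go(-.086,-.112,.22);go(-.086,-.112,.15)
print(TOOL.round(3))
E
```

```text
t 0.1 tcp vise [-243.2  571.6  221.5] F vise [ 0.4 -0.4 -0.3] w 0.087
shift [-1.0374 -0.9443  0.0045] turn [-9.000e-04  3.000e-04  4.822e-01]
shift [-1.0375 -0.944   0.1445] turn [-9.000e-04  3.000e-04  4.822e-01]
[[-0.203  0.979  0.   ]
 [ 0.979  0.203  0.   ]
 [ 0.     0.    -1.   ]]
```

Emit:
{"fn": "play_rows", "kwargs": {
  "moves": [
    [[-1, -0.91, 0], [0, 0, 0.482], 255],
    [[-1, -0.91, 0], [0, 0, 0.482], 255],
    [[-1, -0.91, 0], [0, 0, 0.482], 255],
    [[-1, -0.91, 0], [0, 0, 0.482], 255],
    [[-1, -0.91, 0], [0, 0, 0.482], 255],
    [[-1, -0.91, 0], [0, 0, 0.482], 255],
    [[-1, -0.91, 0], [0, 0, 0.482], 255],
    [[-1, -0.91, 0], [0, 0, 0.482], 255],
    [[-1, -0.91, 0], [0, 0, 0.482], 255],
    [[-1, -0.91, 0], [0, 0, 0.482], 255],
    [[-1, -0.91, 0], [0, 0, 0.482], 255],
    [[-1, -0.91, 0], [0, 0, 0.482], 255]
  ]
}}

```text
time_s: 1.3
eef_pos: [0.4951, 0.028, 0.2224]
tool_rot: [[-0.203, 0.979, -0.0], [0.979, 0.203, 0.0], [0.0, 0.0, -1.0]]
wrist_force: [1.0, -0.5, -0.9]
gripper_width: 0.0031
```

Run:
```python
from h import *
st();go(-.086,-.112,.135)
```

```text
t 1.3 tcp vise [-108.5  -14.8  222.4] F vise [ 0.9 -0.7 -0.9] w 0.0031
shift [-0.1945  0.0449  0.1747] turn [ 0.     -0.0001  0.0001]
```

Emit:
{"fn": "play_rows", "kwargs": {
  "moves": [
    [[-0.1, 0.02, 0], [0, 0, 0], 255],
    [[-0.194, 0.045, 0], [0, 0, 0], 255],
    [[-0.194, 0.045, 0.08], [0, 0, 0], 255],
    [[-0.194, 0.045, 0.15], [0, 0, 0], 255],
    [[-0.194, 0.045, 0.174], [0, 0, 0], 255],
    [[-0.194, 0.045, 0.174], [0, 0, 0], 255],
    [[-0.194, 0.045, 0.174], [0, 0, 0], 255]
  ]
}}

```text
time_s: 2.0
eef_pos: [0.5374, -0.0602, 0.1368]
tool_rot: [[-0.204, 0.979, 0.001], [0.979, 0.204, -0.0], [-0.001, 0.001, -1.0]]
wrist_force: [0.9, 0.3, 0.8]
gripper_width: -0.0
```

Run:
```python
from h import *
st()
f=grab('scene');t=grab('top')
s=cv2.resize(f['image'][195:335,160:320],None,fx=3,fy=3,interpolation=2);u=cv2.resize(t['image'][140:260,300:420],(420,420),interpolation=2)
cv2.imwrite('pics/b.png',np.hstack([s[:420,:380],u]))
```

```text
t 2.0 tcp vise [ -85.  -109.7  136.8] F vise [0.9 0.1 0.8] w -0.0
```

View pics/b.png

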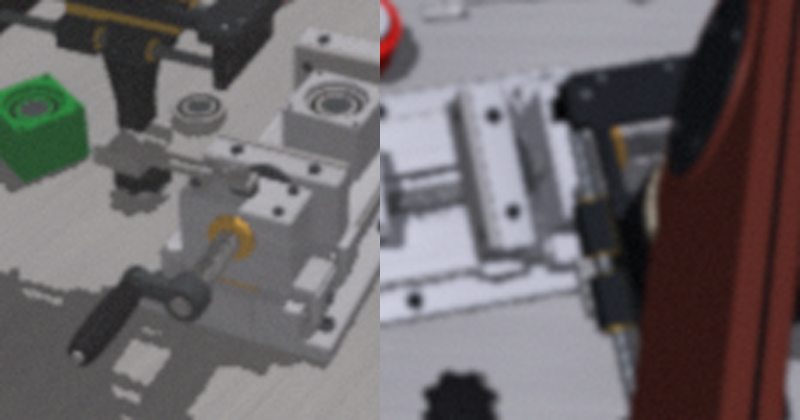

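The fingers are over the cup with nothing touching. Now I'll press.

Emit:
{"fn": "play_rows", "kwargs": {
  "moves": [
    [[0, 0, 0.02], [0, 0, 0], 255],
    [[0, 0, 0.03], [0, 0, 0], 255],
    [[0, 0, 0.04], [0, 0, 0], 255],
    [[0, 0, 0.05], [0, 0, 0], 255],
    [[0, 0, 0.056], [0, 0, 0], 255],
    [[0, 0, 0.056], [0, 0, 0], 255]
  ]
}}

```text
time_s: 2.7
eef_pos: [0.5375, -0.0603, 0.1098]
tool_rot: [[-0.204, 0.979, 0.001], [0.979, 0.204, -0.0], [-0.001, 0.001, -1.0]]
wrist_force: [-4.9, 2.8, 14.9]
gripper_width: 0.0001
```

```bash
python3 -c "
from h import *
st()"
```

```text
t 2.7 tcp vise [ -85.  -109.8  109.8] F vise [-4.3  3.7 14.9] w 0.0001
```

Emit:
{"fn": "play_rows", "kwargs": {
  "moves": [
    [[0, 0, 0.003], [0, 0, 0], 255],
    [[0.01, 0, 0.003], [0, 0, 0], 255],
    [[0.02, 0, 0.003], [0, 0, 0], 255],
    [[0.03, 0, 0.003], [0, 0, 0], 255],
    [[0.04, 0, 0.003], [0, 0, 0], 255],
    [[0.05, 0, 0.003], [0, 0, 0], 255],
    [[0.06, 0, 0.003], [0, 0, 0], 255],
    [[0.07, 0, 0.003], [0, 0, 0], 255],
    [[0.08, 0, 0.003], [0, 0, 0], 255],
    [[0.09, 0, 0.003], [0, 0, 0], 255],
    [[0.1, 0, 0.003], [0, 0, 0], 255],
    [[0.1, 0, 0.003], [0, 0, 0], 255]
  ]
}}

```text
time_s: 3.9
eef_pos: [0.5276, -0.0121, 0.1095]
tool_rot: [[-0.204, 0.979, 0.002], [0.979, 0.204, -0.002], [-0.002, 0.002, -1.0]]
wrist_force: [-9.3, -1.1, 22.1]
gripper_width: 0.0002
```

```bash
cat >> h.py <<'E'
def meas(names=('top','scene')):
    for n in names:
        V=tov(cloud(grab(n)))*1000;x,y,z=V[...,0],V[...,1],V[...,2]
        m=(abs(x)<47)&(z>96)&(z<104)&(y>-60)&(y<60);p=V[m]
        # jaw face edge: top-most strip in y per x-bin
        b=[np.percentile(p[(p[:,0]>k)&(p[:,0]<k+8)][:,1],97) for k in range(-46,40,8) if ((p[:,0]>k)&(p[:,0]<k+8)).sum()>8]
        h=V[(abs(x)<60)&(z>83)&(z<95)&(y>-20)&(y<79.5)]
        print(n,'jaw edge',np.round(b,1),'med',np.median(b) if b else None)
        if len(h)>50:print('  housing',[np.round(q,1) for q in cv2.minAreaRect(h[:,:2].astype(np.float32))],len(h))
        bl=V[(x>-36)&(x<40)&(z>105)&(z<111)&(y>-150)&(y<0)]
        if len(bl)>20:print('  block y',np.percentile(bl[:,1],[2,98]).round(1))
E
python3 -c "
from h import *
st();meas()"
```

```text
t 3.9 tcp vise [-84.9 -60.6 109.5] F vise [-9.4  0.8 22.1] w 0.0002
top jaw edge [-0.9 -1.4 -0.6 -0.7 -1.7 -1.2 -0.8 -1.5 -1.5 -1.2 -1.5] med -1.1874930468401155
  housing [array([-7.6, 29. ]), array([98.2, 81.8]), np.float64(6.4)] 715
  block y [-81.5 -27.5]
scene jaw edge [-0.6 -1.8 -2.1 -0.8 -2.  -2.  -0.8 -1.8 -1.6 -2.1 -2.2] med -1.8488904371871628
  housing [array([-0.3, 31.4]), array([101.4,  96.3]), np.float64(0.2)] 422
  block y [-88.  -46.9]
```

Emit:
{"fn": "play_rows", "kwargs": {
  "moves": [
    [[0.008, 0, 0], [0, 0, 0], 255],
    [[0.016, 0, 0], [0, 0, 0], 255],
    [[0.022, 0, 0], [0, 0, 0], 255],
    [[0.028, 0, 0], [0, 0, 0], 255],
    [[0.034, 0, 0], [0, 0, 0], 255],
    [[0.038, 0, 0], [0, 0, 0], 255],
    [[0.038, 0, 0], [0, 0, 0], 255]
  ]
}}

```text
time_s: 4.7
eef_pos: [0.524, 0.0052, 0.1095]
tool_rot: [[-0.204, 0.979, 0.003], [0.979, 0.204, -0.004], [-0.005, 0.002, -1.0]]
wrist_force: [-8.5, -7.2, 20.7]
gripper_width: 0.0006
```

```bash
python3 -c "
from h import *
st();meas()"
```

```text
t 4.7 tcp vise [-84.8 -43.  109.5] F vise [-9.8 -5.3 20.7] w 0.0006
top jaw edge [16.8 16.4 16.3 16.5 16.2 16.4 16.4 15.8 16.2 15.8 16.5] med 16.392981121266065
  housing [array([ 1.7, 31.2]), array([101.9,  91.9]), np.float64(75.0)] 706
  block y [-61. -26.]
scene jaw edge [15.7 16.7 15.  14.3 16.4 16.  17.3 17.4 14.3 13.6 14.6] med 15.70995990524918
  housing [array([-0.1, 32.5]), array([101.7,  93.7]), np.float64(0.0)] 381
  block y [-69.6 -15. ]
```

Emit:
{"fn": "play_rows", "kwargs": {
  "moves": [
    [[0.003, 0, 0], [0, 0, 0], 255],
    [[0.005, 0, 0], [0, 0, 0], 255],
    [[0.007, 0, 0], [0, 0, 0], 255],
    [[0.009, 0, 0], [0, 0, 0], 255],
    [[0.011, 0, 0], [0, 0, 0], 255],
    [[0.012, 0, 0], [0, 0, 0], 255],
    [[0.012, 0, 0], [0, 0, 0], 255],
    [[0.012, 0, 0], [0, 0, 0], 255]
  ]
}}

```text
time_s: 5.6
eef_pos: [0.5234, 0.0086, 0.1096]
tool_rot: [[-0.204, 0.979, 0.004], [0.979, 0.204, -0.008], [-0.009, 0.002, -1.0]]
wrist_force: [-6.6, -14.7, 19.4]
gripper_width: 0.0005
```

```bash
cat >> h.py <<'E'
def edge(nm='top'):
    V=tov(cloud(load(nm)))*1000;x,y,z=V[...,0],V[...,1],V[...,2]
    h=V[(abs(x)<50)&(z>83)&(z<93.5)&(y>12)&(y<80)]
    h=h[(h[:,1]>25)&(h[:,1]<72)]  # side edges only: x extent per y strip
    e=np.array([[k+3,*np.percentile(q[:,0],[3,97])] for k in range(26,70,6) for q in [h[(h[:,1]>k)&(h[:,1]<k+6)]] if len(q)>10])
    print('side edges',e.round(1).tolist(),'slopes',np.polyfit(e[:,0],e[:,1],1)[0].round(3),np.polyfit(e[:,0],e[:,2],1)[0].round(3))
E
python3 -c "
from h import *
st();meas();edge()
f=load('top');cv2.imwrite('pics/c.png',cv2.resize(f['image'][150:250,235:385],None,fx=5,fy=5,interpolation=2))"
```

```text
t 5.6 tcp vise [-84.8 -39.5 109.6] F vise [ -9.5 -13.   19.4] w 0.0005
top jaw edge [19.6 19.8 19.7 18.9 19.4 20.1 18.7 19.3 19.1 18.8 18.9] med 19.324008266529837
  housing [array([ 4.1, 32.3]), array([104.9,  93.7]), np.float64(71.0)] 702
  block y [-50.8  -8.4]
scene jaw edge [18.4 19.9 18.7 18.9 19.3 18.9 19.5 17.9 17.7 18.9 17.7] med 18.855101681931316
  housing [array([ 0.4, 34.8]), array([ 88.9, 100.7]), np.float64(89.9)] 351
  block y [-67.4 -26.7]
side edges [[29.0, -27.9, 32.2], [35.0, -28.1, 33.6], [41.0, -29.0, 32.7], [47.0, -28.7, 33.4], [53.0, -27.9, 34.1], [59.0, -28.3, 32.8], [65.0, -28.3, 34.1], [71.0, -27.7, 33.7]] slopes 0.005 0.026
```

View pics/c.png

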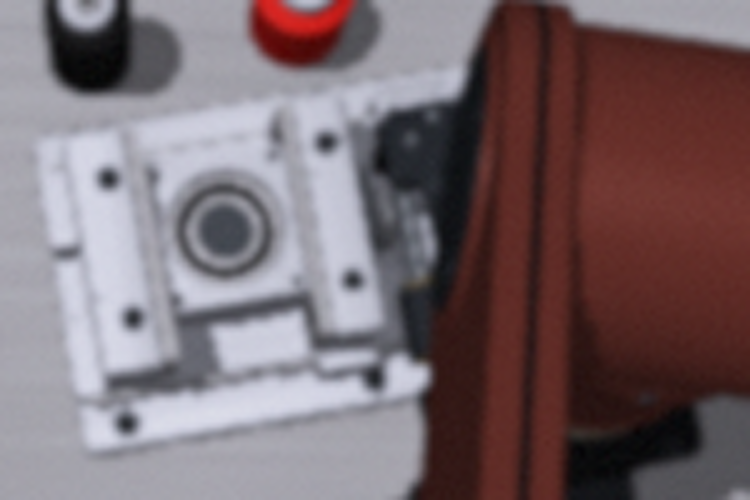

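The jaw reads about 19–19.5 mm, the housing looks square between both jaws, and the sliding force has risen to 13 N, so it is seated. I'll ease back about 2 mm to the nearest thread valley, so that the drop-in can't squeeze the housing.

Emit:
{"fn": "play_rows", "kwargs": {
  "moves": [
    [[-0.004, 0, 0], [0, 0, 0], 255],
    [[-0.008, 0, 0], [0, 0, 0], 255],
    [[-0.012, 0, 0], [0, 0, 0], 255],
    [[-0.015, 0, 0], [0, 0, 0], 255],
    [[-0.015, 0, 0], [0, 0, 0], 255]
  ]
}}

```text
time_s: 6.2
eef_pos: [0.524, 0.0055, 0.1095]
tool_rot: [[-0.204, 0.979, 0.002], [0.979, 0.204, -0.0], [-0.001, 0.002, -1.0]]
wrist_force: [-8.4, 0.1, 22.3]
gripper_width: 0.0006
```

```bash
python3 -c "
from h import *
st();meas(('top',))"
```

```text
t 6.2 tcp vise [-84.8 -42.6 109.5] F vise [-8.2  1.8 22.3] w 0.0006
top jaw edge [17.3 16.9 16.6 16.9 16.9 16.9 16.4 17.  17.3 16.1 16.8] med 16.8685797520332
  housing [array([ 1.6, 32.3]), array([103.9,  90.9]), np.float64(75.1)] 704
  block y [-60.6 -13.2]
```

Emit:
{"fn": "play_rows", "kwargs": {
  "moves": [
    [[0, 0, -0.01], [0, 0, 0], 255],
    [[0, 0, -0.02], [0, 0, 0], 255],
    [[0, 0, -0.04], [0, 0, 0], 255],
    [[0, 0, -0.07], [0, 0, 0], 255],
    [[0, 0, -0.12], [0, 0, 0], 255],
    [[0, 0, -0.18], [0, 0, 0], 255],
    [[-0.06, 0, -0.18], [0, 0, 0], 255],
    [[-0.15, 0, -0.18], [0, 0, 0], 255],
    [[-0.25, 0, -0.18], [0, 0, 0], 255],
    [[-0.25, 0, -0.18], [0, 0, 0], 0],
    [[-0.25, 0, -0.18], [0, 0, 0], 0]
  ]
}}

```text
time_s: 7.35
eef_pos: [0.5482, -0.1176, 0.196]
tool_rot: [[-0.201, 0.98, -0.001], [0.98, 0.201, 0.001], [0.001, -0.001, -1.0]]
wrist_force: [0.7, 0.1, -0.6]
gripper_width: 0.0097
```

Run:
```python
from h import *
st();meas()
for n in('top','scene'):
    V=tov(cloud(load(n))).reshape(-1,3)*1000
    def box(name,x,y,z):
        p=V[(V[:,0]>x[0])&(V[:,0]<x[1])&(V[:,1]>y[0])&(V[:,1]<y[1])&(V[:,2]>z[0])&(V[:,2]<z[1])]
        if len(p)>3: print(n,name,len(p),'min',np.percentile(p,2,0).round(1),'max',np.percentile(p,98,0).round(1),'med',np.median(p,0).round(1))
    box('cup',(-100,-72),(-60,-35),(100,126))
    box('grip',(-60,-15),(-212,-150),(60,115))
```

```text
t 7.35 tcp vise [ -86.1 -168.1  196. ] F vise [ 0.7 -0.  -0.6] w 0.0097
top jaw edge [16.8 16.7 16.9 16.7 17.1 15.7 16.6 17.1 17.1 16.6 17. ] med 16.832524337506644
  housing [array([ 3. , 32.8]), array([104.5,  88.6]), np.float64(71.5)] 694
  block y [-67.1 -28.9]
scene jaw edge [15.9 17.  17.7 17.4 15.5 15.2 15.2 15.  16.5 17.2 15.6] med 15.908227660236262
  housing [array([ 0.4, 33.1]), array([95.2, 98.8]), np.float64(4.3)] 384
  block y [-69.4 -14.2]
top cup 163 min [-99.2 -59.1 116.7] max [-72.8 -35.5 123.1] med [-86.  -47.4 119.9]
top grip 200 min [ -45.9 -196.    86.5] max [ -27.1 -151.3   97.7] med [ -37.5 -172.9   94.1]
scene cup 79 min [-98.8 -58.6 118.6] max [-72.7 -35.7 124.4] med [-85.4 -46.9 121. ]
scene grip 264 min [ -45.5 -209.2   82.6] max [ -27.4 -152.1   98.4] med [ -33.7 -184.5   94.1]
```

The lever is back at its rest height (cup z 120–121) and the jaw stayed at about 17 mm. Now for the crank grip at about (-36.5, -176, 86) in vise mm.

```bash
python3 -c "
from h import *
go(-.036,-.185,.15);go(-.036,-.185,.067)"
```

```text
shift [-0.0374  0.0998  0.0918] turn [-0.0003 -0.0004  0.0003]
shift [-0.0375  0.0999  0.2578] turn [-0.0003 -0.0004  0.0003]
```

Emit:
{"fn": "play_rows", "kwargs": {
  "moves": [
    [[-0.037, 0.05, 0], [0, 0, 0], 0],
    [[-0.037, 0.1, 0.0], [0, 0, 0], 0],
    [[-0.037, 0.1, 0.0], [0, 0, 0], 0],
    [[-0.037, 0.1, 0.0], [0, 0, 0], 0],
    [[-0.037, 0.1, 0.06], [0, 0, 0], 0],
    [[-0.037, 0.1, 0.1], [0, 0, 0], 0],
    [[-0.037, 0.1, 0.1], [0, 0, 0], 0]
  ]
}}

```text
time_s: 8.15
eef_pos: [0.5978, -0.123, 0.1425]
tool_rot: [[-0.204, 0.979, -0.007], [0.979, 0.204, 0.002], [0.004, -0.006, -1.0]]
wrist_force: [-0.4, 0.7, -0.4]
gripper_width: 0.0722
```

```bash
python3 -c "
from h import *
st();go(-.036,-.185,.067)
t=grab('top');f=grab('scene')
V=tov(cloud(f));
s=cv2.resize(f['image'][200:330,150:280],(500,500),interpolation=2);cv2.imwrite('pics/d.png',s)"
```

```text
t 8.15 tcp vise [ -38.6 -183.4  142.5] F vise [-0.3  0.8 -0.4] w 0.0722
shift [-0.0037  0.0062  0.151 ] turn [-0.0031 -0.0018  0.0007]
```

View pics/d.png

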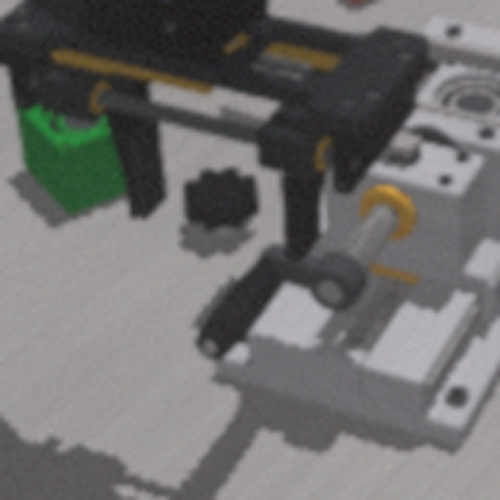

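The fingers straddle the grip, which lies along (200,340)–(290,260) in the crop. Descend and close.

Emit:
{"fn": "play_rows", "kwargs": {
  "moves": [
    [[-0.004, 0.004, 0.05], [0, 0, 0], 0],
    [[-0.004, 0.004, 0.1], [0, 0, 0], 0],
    [[-0.004, 0.004, 0.14], [0, 0, 0], 0],
    [[-0.004, 0.004, 0.15], [0, 0, 0], 0],
    [[-0.004, 0.004, 0.15], [0, 0, 0], 200],
    [[-0.004, 0.004, 0.15], [0, 0, 0], 255],
    [[-0.004, 0.004, 0.15], [0, 0, 0], 255],
    [[-0.004, 0.004, 0.15], [0, 0, 0], 255],
    [[-0.004, 0.004, 0.15], [0, 0, 0], 255],
    [[-0.004, 0.004, 0.15], [0, 0, 0], 255],
    [[-0.004, 0.004, 0.15], [0, 0, 0], 255],
    [[-0.004, 0.004, 0.15], [0, 0, 0], 255]
  ]
}}

```text
time_s: 9.45
eef_pos: [0.6034, -0.1262, 0.071]
tool_rot: [[-0.204, 0.979, -0.0], [0.979, 0.204, 0.0], [0.0, -0.0, -1.0]]
wrist_force: [0.2, -0.5, -0.7]
gripper_width: 0.031
```

```bash
python3 -c "
from h import *
st()"
```

```text
t 9.45 tcp vise [ -33.8 -187.7   71. ] F vise [ 0.1 -0.5 -0.7] w 0.031
```

Still closing (31 mm). A few more rows.

Emit:
{"fn": "play_rows", "kwargs": {
  "moves": [
    [[0, 0, 0.006], [0, 0, 0], 255],
    [[0, 0, 0.006], [0, 0, 0], 255],
    [[0, 0, 0.006], [0, 0, 0], 255],
    [[0, 0, 0.006], [0, 0, 0], 255],
    [[0, 0, 0.006], [0, 0, 0], 255],
    [[0, 0, 0.006], [0, 0, 0], 255]
  ]
}}

```text
time_s: 10.05
eef_pos: [0.6007, -0.1269, 0.0667]
tool_rot: [[-0.204, 0.979, -0.006], [0.979, 0.204, -0.001], [0.001, -0.006, -1.0]]
wrist_force: [-8.5, -4.6, 1.4]
gripper_width: 0.019
```

```bash
python3 -c "
from h import *
st()"
```

```text
t 10.05 tcp vise [ -36.6 -187.9   66.7] F vise [-9.2 -2.7  1.4] w 0.019
```

Emit:
{"fn": "play_rows", "kwargs": {
  "moves": [
    [[0, -0.004, -0.006], [0, 0, 0], 255],
    [[0, -0.004, -0.012], [0, 0, 0], 255],
    [[0.001, 0, -0.026], [0, 0, 0], 255],
    [[0.001, 0.007, -0.039], [0, 0, 0], 255],
    [[0.002, 0.016, -0.05], [0, 0, 0], 255],
    [[0.002, 0.027, -0.059], [0, 0, 0], 255],
    [[0.003, 0.039, -0.066], [0, 0, 0], 255],
    [[0.003, 0.053, -0.0706], [0, 0, 0], 255],
    [[0.003, 0.053, -0.0706], [0, 0, 0], 255]
  ]
}}

```text
time_s: 10.95
eef_pos: [0.6283, -0.1188, 0.1023]
tool_rot: [[-0.204, 0.979, -0.004], [0.979, 0.204, 0.001], [0.001, -0.003, -1.0]]
wrist_force: [-2.7, -2.3, -14.3]
gripper_width: 0.0188
```

```bash
cat >> h.py <<'E'
def crank():
    o=ctrl.get_obs();p=tov(o['eef_pos'])*1000;T=RT.T@o['tool_rot'];p=p-18.7*T[:,2];F=RT.T@o['wrist_force']
    th=np.arctan2(p[0],p[2]-85);r=np.hypot(p[0],p[2]-85)
    print('t',o['time_s'],'grip',p.round(1),'theta',th.round(3),'r',r.round(1),'F',F.round(1),'Ftan',(-(F[0]*np.cos(th)-F[2]*np.sin(th))).round(1),'w',round(o['gripper_width'],4))
E
python3 -c "
from h import *
crank();meas()"
```

```text
t 10.95 grip [  -7.8 -185.5  121. ] theta -0.214 r 36.8 F [ -3.2  -1.7 -14.3] Ftan 6.1 w 0.0188
top jaw edge [19.2 18.7 18.3 19.  19.3 17.9 18.8 19.2 18.  18.5 19.1] med 18.761998016214335
  housing [array([ 1.7, 32.9]), array([105. ,  86.9]), np.float64(71.2)] 722
  block y [-67.4 -28.9]
scene jaw edge [17.8 21.6 18.6 17.8 19.7 19.3 19.1 19.7 18.1 18.5 18.3] med 18.634553196642603
  housing [array([ 1.7, 33.7]), array([99. , 91.2]), np.float64(0.2)] 354
```

Emit:
{"fn": "play_rows", "kwargs": {
  "moves": [
    [[0, 0.007, 0.003], [0, 0, 0], 255],
    [[0.001, 0.014, 0.003], [0, 0, 0], 255],
    [[0.001, 0.022, 0.004], [0, 0, 0], 255],
    [[0.001, 0.029, 0.005], [0, 0, 0], 255],
    [[0.001, 0.036, 0.006], [0, 0, 0], 255],
    [[0.001, 0.036, 0.006], [0, 0, 0], 255],
    [[0.001, 0.036, 0.006], [0, 0, 0], 255]
  ]
}}

```text
time_s: 11.75
eef_pos: [0.6454, -0.1149, 0.1009]
tool_rot: [[-0.204, 0.979, -0.003], [0.979, 0.204, 0.0], [0.001, -0.003, -1.0]]
wrist_force: [-9.9, -1.6, -7.4]
gripper_width: 0.0191
```

```bash
python3 -c "
from h import *
crank()"
```

```text
t 11.75 grip [   9.7 -185.2  119.6] theta 0.273 r 36.0 F [-10.    0.4  -7.4] Ftan 7.6 w 0.0191
```

Emit:
{"fn": "play_rows", "kwargs": {
  "moves": [
    [[0, 0.0035, 0.002], [0, 0, 0], 255],
    [[0, 0.007, 0.003], [0, 0, 0], 255],
    [[0, 0.01, 0.005], [0, 0, 0], 255],
    [[0, 0.0133, 0.0066], [0, 0, 0], 255],
    [[0, 0.0133, 0.0066], [0, 0, 0], 255],
    [[0, 0.0133, 0.0066], [0, 0, 0], 255]
  ]
}}

```text
time_s: 12.35
eef_pos: [0.6518, -0.1136, 0.0982]
tool_rot: [[-0.204, 0.979, -0.003], [0.979, 0.204, 0.0], [0.001, -0.003, -1.0]]
wrist_force: [-11.6, -1.1, -3.8]
gripper_width: 0.0191
```

```bash
python3 -c "
from h import *
crank();meas(('top',))"
```

```text
t 12.35 grip [  16.3 -185.2  116.9] theta 0.472 r 35.8 F [-11.5   1.3  -3.8] Ftan 8.6 w 0.0191
top jaw edge [19.4 19.8 19.8 19.  19.4 19.5 18.7 19.3 19.6 18.7 18.8] med 19.350133065796197
  housing [array([ 4.3, 32.2]), array([104.7,  94.2]), np.float64(71.4)] 700
  block y [-130.1  -28.9]
```

Emit:
{"fn": "play_rows", "kwargs": {
  "moves": [
    [[0, 0.003, 0.002], [0, 0, 0], 255],
    [[0, 0.006, 0.004], [0, 0, 0], 255],
    [[0, 0.009, 0.006], [0, 0, 0], 255],
    [[0, 0.0118, 0.008], [0, 0, 0], 255],
    [[0, 0.0118, 0.008], [0, 0, 0], 255],
    [[0, 0.0118, 0.008], [0, 0, 0], 255]
  ]
}}

```text
time_s: 13.0
eef_pos: [0.6574, -0.1124, 0.0944]
tool_rot: [[-0.204, 0.979, -0.004], [0.979, 0.204, 0.0], [0.001, -0.004, -1.0]]
wrist_force: [-13.3, -1.9, -2.6]
gripper_width: 0.019
```

```bash
python3 -c "
from h import *
crank()"
```

```text
t 13.0 grip [  22.  -185.2  113.1] theta 0.663 r 35.7 F [-13.5   0.8  -2.6] Ftan 9.0 w 0.019
```

Emit:
{"fn": "play_rows", "kwargs": {
  "moves": [
    [[0, 0.003, 0.003], [0, 0, 0], 255],
    [[0, 0.006, 0.006], [0, 0, 0], 255],
    [[0, 0.01, 0.0102], [0, 0, 0], 255],
    [[0, 0.01, 0.0102], [0, 0, 0], 255],
    [[0, 0.01, 0.0102], [0, 0, 0], 255]
  ]
}}

```text
time_s: 13.5
eef_pos: [0.6623, -0.1114, 0.0896]
tool_rot: [[-0.204, 0.979, -0.004], [0.979, 0.204, 0.0], [0.001, -0.004, -1.0]]
wrist_force: [-13.9, -1.4, -0.1]
gripper_width: 0.0188
```

```bash
python3 -c "
from h import *
crank();meas()"
```

```text
t 13.5 grip [  26.9 -185.2  108.3] theta 0.858 r 35.6 F [-13.9   1.4  -0.1] Ftan 9.0 w 0.0188
top jaw edge [19.4 19.6 19.1 18.7 19.5 19.5 18.8 19.1 19.6 19.4 19.2] med 19.36353657160964
  housing [array([ 4.8, 32.2]), array([105.4,  92.8]), np.float64(69.3)] 700
  block y [-135.4  -29.2]
scene jaw edge [20.  19.3 20.3 19.9 20.2 19.2 18.3 18.1 22.  18.6] med 19.641499410069393
  housing [array([ 1.7, 34.5]), array([95.7, 93.7]), np.float64(2.7)] 338
  block y [-65.   -7.4]
```

Emit:
{"fn": "play_rows", "kwargs": {
  "moves": [
    [[0, 0.003, 0.004], [0, 0, 0], 255],
    [[0, 0.006, 0.008], [0, 0, 0], 255],
    [[0, 0.008, 0.012], [0, 0, 0], 255],
    [[0, 0.008, 0.012], [0, 0, 0], 255],
    [[0, 0.008, 0.012], [0, 0, 0], 255]
  ]
}}

```text
time_s: 14.1
eef_pos: [0.6661, -0.1105, 0.084]
tool_rot: [[-0.204, 0.979, -0.004], [0.979, 0.204, 0.0], [0.001, -0.004, -1.0]]
wrist_force: [-14.8, -1.1, 2.5]
gripper_width: 0.0191
```

```bash
python3 -c "
from h import *
crank();meas()"
```

```text
t 14.1 grip [  30.9 -185.2  102.7] theta 1.05 r 35.6 F [-14.7   2.    2.5] Ftan 9.5 w 0.0191
top jaw edge [19.4 19.8 19.2 18.8 19.7 19.6 18.9 19.3 19.8 18.8 19.4] med 19.380045346938456
  housing [array([ 4.4, 32. ]), array([105.4,  94.1]), np.float64(70.8)] 708
  block y [-144.4  -29.7]
scene jaw edge [17.4 19.1 19.4 20.  19.5 20.4 19.3 21.  18.8] med 19.43008178406073
  housing [array([ 5.4, 34.3]), array([87.4, 92.6]), np.float64(2.5)] 367
  block y [-46.9  -9.8]
```

Emit:
{"fn": "play_rows", "kwargs": {
  "moves": [
    [[0, -0.002, 0.001], [0, 0, 0], 255],
    [[0, -0.002, 0.006], [0, 0, 0], 255],
    [[0, -0.002, 0.012], [0, 0, 0], 255],
    [[0, -0.002, 0.012], [0, 0, 0], 255],
    [[0, -0.002, 0.012], [0, 0, 0], 255]
  ]
}}

```text
time_s: 14.7
eef_pos: [0.6678, -0.1103, 0.0801]
tool_rot: [[-0.204, 0.979, 0.002], [0.979, 0.204, 0.0], [0.0, 0.002, -1.0]]
wrist_force: [-10.4, 1.6, 5.3]
gripper_width: 0.0192
```

```bash
python3 -c "
from h import *
crank();st()"
```

```text
t 14.7 grip [  32.4 -185.3   98.8] theta 1.167 r 35.3 F [-9.8  3.7  5.3] Ftan 8.7 w 0.0192
t 14.7 tcp vise [  32.5 -185.3   80.1] F vise [-9.8  3.7  5.3] w 0.0192
```

Emit:
{"fn": "play_rows", "kwargs": {
  "moves": [
    [[0, 0.001, 0.004], [0, 0, 0], 255],
    [[0, 0.001, 0.009], [0, 0, 0], 255],
    [[0, 0.001, 0.013], [0, 0, 0], 255],
    [[0, 0.001, 0.013], [0, 0, 0], 255],
    [[0, 0.001, 0.013], [0, 0, 0], 255]
  ]
}}

```text
time_s: 15.2
eef_pos: [0.6695, -0.11, 0.0748]
tool_rot: [[-0.204, 0.979, 0.005], [0.979, 0.204, 0.0], [-0.0, 0.005, -1.0]]
wrist_force: [-9.2, 2.0, 9.0]
gripper_width: 0.0192
```

```bash
python3 -c "
from h import *
crank();meas()
f=load('scene');t=load('top');s=cv2.resize(f['image'][195:325,170:320],None,fx=3.2,fy=3.2,interpolation=2);u=cv2.resize(t['image'][150:250,235:335],s.shape[:1]*2,interpolation=2)[:, :320]
cv2.imwrite('pics/e.png',np.hstack([s,u]))"
```

```text
t 15.2 grip [  34.1 -185.3   93.5] theta 1.326 r 35.2 F [-8.6  3.9  9. ] Ftan 10.8 w 0.0192
top jaw edge [19.1 19.8 18.8 19.4 19.5 19.5 18.9 19.3 19.8 19.3 19.3] med 19.276540166975245
  housing [array([ 4.3, 32.2]), array([105. ,  93.8]), np.float64(70.9)] 690
  block y [-68.4 -29.6]
scene jaw edge [17.9 20.  19.2 20.1 19.2 20.1 21.  18.6] med 19.591204842084213
  housing [array([ 6.4, 34.9]), array([ 79.4, 100.4]), np.float64(8.5)] 350
  block y [-58.4 -11.7]
```

View pics/e.png

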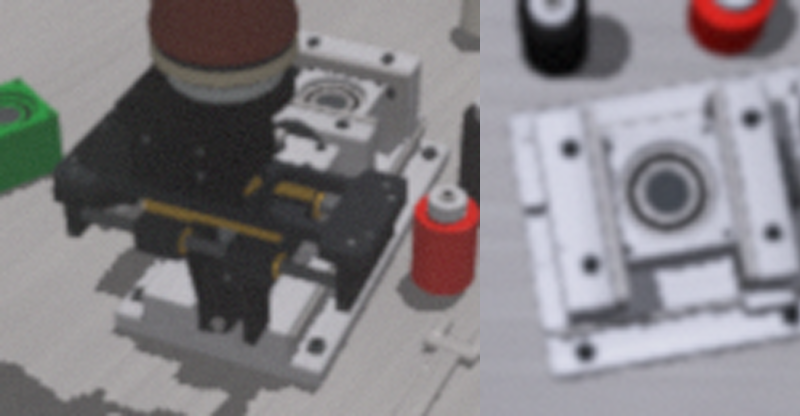

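The housing sits square between the jaws and the jaw edge has not moved over the last 0.8 rad. The tangential force is now 10.8 N, roughly 80 N at the jaws. One more small step for margin.

Emit:
{"fn": "play_rows", "kwargs": {
  "moves": [
    [[0, 0, 0.004], [0, 0, 0], 255],
    [[0, 0, 0.007], [0, 0, 0], 255],
    [[0, 0, 0.009], [0, 0, 0], 255],
    [[0, 0, 0.009], [0, 0, 0], 255],
    [[0, 0, 0.009], [0, 0, 0], 255]
  ]
}}

```text
time_s: 15.8
eef_pos: [0.6703, -0.1099, 0.0712]
tool_rot: [[-0.204, 0.979, 0.006], [0.979, 0.204, 0.0], [-0.001, 0.006, -1.0]]
wrist_force: [-9.7, 4.6, 11.1]
gripper_width: 0.0188
```

```bash
python3 -c "
from h import *
crank()"
```

```text
t 15.8 grip [  34.9 -185.3   89.9] theta 1.432 r 35.2 F [-8.5  6.5 11.1] Ftan 12.1 w 0.0188
```

About 12.1 N tangential, near 117 N at the jaws. Stop there, open and withdraw.

Emit:
{"fn": "play_rows", "kwargs": {
  "moves": [
    [[0, 0, -0.003], [0, 0, 0], 0],
    [[0, 0, -0.003], [0, 0, 0], 0],
    [[0, 0, -0.003], [0, 0, 0], 0],
    [[0, 0, -0.003], [0, 0, 0], 0],
    [[0, 0, -0.003], [0, 0, 0], 0],
    [[0, 0, -0.003], [0, 0, 0], 0],
    [[0, 0, -0.003], [0, 0, 0], 0],
    [[0, 0, -0.003], [0, 0, 0], 0],
    [[0, 0, -0.03], [0, 0, 0], 0],
    [[0, 0, -0.08], [0, 0, 0], 0],
    [[0, 0, -0.15], [0, 0, 0], 0],
    [[0, 0, -0.25], [0, 0, 0], 0]
  ]
}}

```text
time_s: 17.0
eef_pos: [0.6655, -0.1104, 0.1891]
tool_rot: [[-0.203, 0.979, -0.005], [0.979, 0.203, 0.001], [0.002, -0.004, -1.0]]
wrist_force: [0.2, -0.2, 0.2]
gripper_width: 0.0866
```

Emit:
{"fn": "play_rows", "kwargs": {
  "moves": [
    [[0, 0, -0.08], [0, 0, 0], 0],
    [[-0.1, 0, -0.08], [0, 0, 0], 0],
    [[-0.2, 0, -0.08], [0, 0, 0], 0],
    [[-0.2, -0.1, -0.08], [0, 0, 0], 0],
    [[-0.2, -0.2, -0.08], [0, 0, 0], 0],
    [[-0.2, -0.3, -0.08], [0, 0, 0], 0],
    [[-0.2, -0.3, -0.08], [0, 0, 0], 0],
    [[-0.2, -0.3, -0.08], [0, 0, 0], 0]
  ]
}}

```text
time_s: 17.8
eef_pos: [0.5401, -0.2398, 0.2312]
tool_rot: [[-0.202, 0.979, 0.001], [0.979, 0.202, -0.001], [-0.001, 0.001, -1.0]]
wrist_force: [0.2, 0.4, 0.4]
gripper_width: 0.0868
```

Run:
```python
from h import *
st();meas();edge()
for n in('top','scene'):
    V=tov(cloud(load(n))).reshape(-1,3)*1000
    def box(name,x,y,z):
        p=V[(V[:,0]>x[0])&(V[:,0]<x[1])&(V[:,1]>y[0])&(V[:,1]<y[1])&(V[:,2]>z[0])&(V[:,2]<z[1])]
        if len(p)>3: print(n,name,len(p),'min',np.percentile(p,2,0).round(1),'max',np.percentile(p,98,0).round(1),'med',np.median(p,0).round(1))
    box('cup',(-100,-72),(-60,-35),(100,126))
    box('grip',(-60,60),(-212,-155),(30,140))
    box('housing top',(-40,40),(23,78),(80,96))
f=load('scene');t=load('top')
cv2.imwrite('pics/f.png',np.hstack([cv2.resize(f['image'][190:330,150:330],(400,311),interpolation=2),cv2.resize(t['image'][130:270,235:415],(400,311),interpolation=2)]))
```

```text
t 17.8 tcp vise [-118.8 -286.1  231.2] F vise [0.3 0.4 0.4] w 0.0868
top jaw edge [19.2 20.  20.  19.3 19.4 19.5 19.4 18.9 19.8 19.6 19.3] med 19.44492772522561
  housing [array([-0., 30.]), array([103.8,  98.8]), np.float64(0.0)] 703
  block y [-68. -30.]
scene jaw edge [19.5 19.8 20.4 19.4 20.6 20.4 18.2 17.9 19.3 18.6 18. ] med 19.440468407414905
  housing [array([ 0.5, 35.3]), array([97.7, 93.5]), np.float64(3.3)] 375
  block y [-70.6 -30.3]
side edges [[29.0, -28.5, 33.6], [35.0, -28.2, 33.1], [41.0, -27.7, 34.1], [47.0, -28.2, 33.9], [53.0, -28.0, 33.4], [59.0, -28.5, 33.9], [65.0, -28.6, 33.2], [71.0, -27.8, 34.1]] slopes 0.002 0.005
top cup 164 min [-99.2 -59.7 116.9] max [-72.9 -35.4 123.2] med [-86.  -47.2 120. ]
top grip 201 min [  25.6 -203.3   91.6] max [  44.5 -156.6  103.5] med [  33.3 -178.4   98.9]
top housing top 771 min [-28.6  23.9  80.6] max [34.1 77.  92.4] med [ 3.3 50.3 85.7]
scene cup 83 min [-98.3 -58.3 118.8] max [-72.7 -35.4 123.8] med [-85.  -46.6 121.2]
scene grip 247 min [  26.2 -206.3   88.3] max [  43.8 -155.7  103.7] med [  36.8 -185.3   99.6]
scene housing top 299 min [-29.8  37.4  82.1] max [33.6 77.4 93.3] med [ 0.7 62.6 86.9]
```

View pics/f.png

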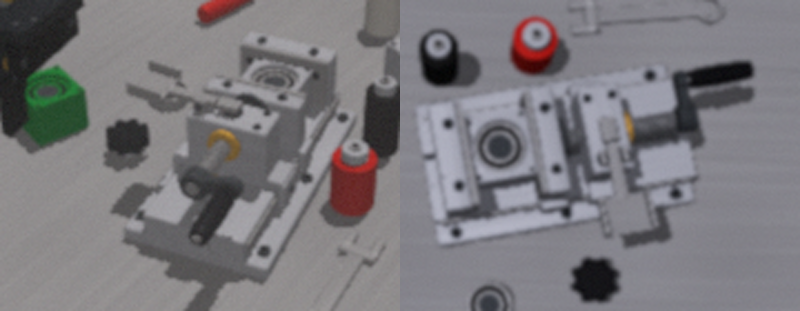

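The picture shows the housing square between the jaws, the lever up and the crank grip on the +x side. The arm is clear and the bystanders are in place. Handing in.

```bash
python3 -c "
from h import *
ctrl.finish_job()"
```

```text
the job is handed in; nothing more can be done
```

The housing is clamped in the vise and the job is handed in; no verdict was reported. I did everything in about 18 s of robot time:
1. I pressed the lever and slid the jaw up until the housing was seated.
2. I eased the jaw back about 3 mm and let the lever spring up.
3. I turned the crank by its grip from about -1.56 to +1.43 rad, then let go and moved the arm clear.

**Last checks:**
- **Housing:** it is square to within about 0.005 rad. Its middle is about 3 mm off the vise centreline and at about y = +50 mm, which is the seated position.
- **Lever:** the cup is at 120–121 mm, its rest height.
- **Crank:** it stayed at about 1.40–1.43 rad after I let go.
- **Arm and bench:** the wrist reads under 0.6 N, so the arm touches nothing. In the close-up views, the nearby parts look unmoved. I did not check the items farther out.

**Least certain – clamp force:** I put it at roughly 115 N from the last 12.1 N at the grip. The number of turns after contact suggests up to about 150 N. Force readings earlier in the turn were noisier and lower than the turns suggested, because the fingers were also pulling sideways on the grip. Both estimates fall well inside 40–240 N.

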